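# Show the hidden mark on the bangle to the bench camera

### The arm

A 6-joint arm with a two-finger parallel gripper is mounted at the origin on the work surface. World frame = base frame: x ahead of the robot, y to its left, z up, the work surface at z = 0. Lengths are in mm, angles in degrees, forces in N, time in s.
With the tool pointing down it reaches from about 300 to 850 mm from the base axis. Payload 4.2 kg.
Tool frame: the origin (TCP) lies midway between the tips of the shut fingers; the grasp point (between the pads) lies 19 mm behind it (env.tcp_to_grasp is the distance from the TCP to the grasp point, in mm); z points along the fingers, x is the direction in which the jaws open and shut, and the axes are right-handed (so a half turn about z gives the same grasp; the last joint's range is limited). The gripper opens to 91 mm and grips with 3 to 60 N. Pads are 32 mm wide; open, the fingers measure 118 mm over their backs; the gripper's body (76 mm by 178 mm) begins 60 mm behind the grasp point.
Start: joints at [-71.333, 18.312, 89.639, -0, 72.044, -1.146], TCP at [194.901, -540.981, 182.076] pointing down, gripper open.
Joint ranges: [-177.97, 177.97], [-48.28, 115.42], [12.27, 149.76], [-77.06, 257.06], [2.81, 150.46], [-146.56, 146.56]. Speed limits (degrees/s): [147.25, 147.25, 180, 180, 180, 180].

### API

Orientations are given as [roll, pitch, yaw] about the fixed x, y, z axes, in that order (R = Rz(yaw) Ry(pitch) Rx(roll)).
In Python, from workcell import env gives the robot as it stands.
- The arm moves only by the tool drive_tool, never from a script. Its argument "motion" is a list of rows, each a list of 2 entries, a list of its own where there are three numbers: the shift along the world's x, y, z in m, then the turn, a rotation vector about the world's x, y, z in rad. In form: [[[dx, dy, dz], [wx, wy, wz]], ...]. A call has exactly 10 rows; each row shifts and turns the commanded pose from where the row before left it; what a row does not reach is not made up. A row lasts 1/12 s, in which the tool goes at most 41.7 mm and 7.16 degrees, less where a joint would pass 70% of its speed; a pose out of reach is approached as far as the arm can. A call is refused whole if a number of a shift passes 0.0417 or a number of a turn 0.125, either way. A call with a gripper value outside its range is refused whole. "claw" is the opening, from 0 (shut) to 1 (fully open), set as the call begins (left out, the last holds). The fingers move at their own pace and stop on an object; "force" is the grip in N (left out, the last holds). Time passes only in rows, so rows that do not move let the fingers close, or fill a call up. It gives the time, the measured TCP pose, the force and the opening at its end, in the units of the state.
- env.state(): the state, without advancing time (a new reading comes with each control period).
- env.grab_frame(name): name is "scene" or "top" or "wrist"; returns the picture (400x640x3 uint8, red, green, blue); there is no depth.
- env.camera_params(name): a dict with "fov_y" (degrees; the focal length in pixels is half the picture's height over the tangent of half this angle, whatever the lens; pixels are square), "cx", "cy" (the principal point, pixels), "k1" (the pictures are not rectified: a ray, as slopes to the right and down, at radius r is drawn at 1 + k1 r^2 times it, then the intrinsics apply), "pose" (4x4, takes a point from camera to world coordinates). Camera axes: x right, y down, z forward; pixel columns grow to the right and rows downward; lengths in mm; the calibration is good to about 2 mm. A picture is of the moment at which its call begins: read the wrist's pose just before it. camera_params takes no time and is no camera call; for the wrist camera it gives the pose at the moment of the call.
- env.job_done(): hands the job in, once; it reports no verdict.
The state is a dict: "time_s": time; "qpos": joint angles; "qvel": joint speeds; "effort": joint torques, N m; "ee_pos": TCP position; "ee_rot": TCP orientation; "force": force on the tool from outside, world axes, zero at the start; "torque": the same for the moment, N m; "gripper_width": finger opening in mm.
Only numpy, scipy, OpenCV 4.12 (cv2) and the standard library are available. Lean on these libraries where they do the work, as an engineer would, in place of code of your own. Each camera call takes 0.05 s, during which the arm holds its last target.

### The job

Slide the clear guard of the inspection mirror fully open along its track. Then take the mirror by the orange grip on top and turn it until the red mark on the bangle is reflected along the middle of the bench camera's view (the camera looks straight at the mirror's turning axis). The mirror is sprung, so finish while still holding it by the grip at that angle; leave the guard open and do not disturb the jar, the pliers or the yellow cutter.

Things in the scene. Friction and masses are not known exactly. Their poses are not given: they have to be found in the camera images.
- stand: inspection stand fixed to the bench: dark T-shaped steel base 12 mm thick. Origin on the bench under the mirror's upright turning axis; x points level from the mirror to the bench camera, z up. Its foot, 80 mm wide, runs from x = -70 to +290 mm; the guard's low track (24 mm high) lies along y at x = -70 mm, from y = -90 to +270 mm.
- guard (a joint): travel (m) of the clear guard with yellow edges, 150 mm wide along the stand's y: a pane at stand x = -70 mm and a roof from x = -72 to +38 mm, roof top 186 mm above the bench. 0 is shut over the mirror; it slides along the stand's +y to its stop at 0.18, fully open, takes about 2 N and stays where left. It may start up to 40 mm ajar.
- guard_handle (a point): middle of the black bar handle standing on the guard's roof: 12 mm thick along the stand's x, 60 mm long along the stand's y, spanning 186 to 220 mm above the bench; the point is 205 mm above the bench, x axis along the stand's x, at stand x = -18 mm. It moves with the guard.
- mirror (a joint): turn in rad of the mirror about its upright axis, anticlockwise from above positive, -0.9 to 0.9. At 0 the mirror faces the camera; a spring (0.08 N m per rad) brings it back to 0 when let go.
- mirror_grip (a point): orange flat grip on the mirror's top, centred on the turning axis: 10 mm thick along its own x, 36 mm wide along its own y, 131 to 165 mm above the bench; origin at its centre, 148 mm up. Its x axis is the mirror's normal, out of the reflecting face.
- mirror_axis (a point): centre of the mirror's silvered face, on the turning axis, 90 mm above the bench. The square black-framed mirror is 66 mm wide, from 57 to 123 mm above the bench.
- lens (a point): front of the bench camera's lens (small black cylinder with a blue ring on a steel post), 208 mm from the mirror axis along the stand's +x, 90 mm above the bench; it looks straight at the mirror axis.
- mark (a point): red bead (18 mm) on top of the 68 mm silver bangle, on its side away from the camera, that stands upright in a wooden clamp block fixed to the bench; the point is the centre of the bead, 90 mm above the bench, level with lens and mirror centre. The bangle is to the left or to the right of the camera.
- sightline (a point): not a solid thing: the middle of the camera's view after the mirror. Origin on the mirror axis 90 mm above the bench, x axis along the reflected line of sight. It turns twice as far as the mirror. The mark is centred in the mirror when it lies on this x axis.
- jar: loose small jar with a steel lid, 48 mm across, 55 mm tall, origin under its centre; stands on the other side of the camera from the bangle.
- pliers: loose pliers lying flat on the bench, 140 mm long, one red and one black handle, 16 mm high; origin on the bench under the pivot.
- cutter: loose yellow knife handle lying on the bench, 150 x 26 x 19 mm; origin under its middle.
Things that resemble listed ones, but are neither listed nor needed, are in the scene too. Leave any blue or purple look-alike of the part that bears mark alone.

How it is judged (in metres and radians):
On the way:
1. the guard is slid fully open (value of joint guard above 0.165 m), for 0.2 s.
At the end, for the whole second after the job is handed in: the guard is open to within 15 mm of its stop, the fingers still hold the mirror's orange grip (more than 0.5 N), the mirror is still (under 0.1 rad/s), and the red mark lies within 15 mm of the middle of the camera's reflected line of sight (value of joint guard above 0.165 m and y of mark in the frame of sightline between -0.015 and 0.015 m and x of mark in the frame of sightline above 0.05 m and contact force between the fingers and orange_grip above 0.5 N and velocity of joint mirror between -0.1 and 0.1 rad/s); the arm keeps its last pose, push and grip.
It fails at once if the jar, the pliers or the cutter is pushed more than 15 mm (distance of any of jar, pliers, cutter from where it was at the start of the episode above 0.015 m).
It also fails if it takes over 38 s, if anything falls off the work surface, if the arm or the gripper's body presses on something with over 40 N, if the wrist force passes 120 N, or if a joint passes its speed limit or range.

## Working session

There is one attempt and no reset: what is moved stays moved. The work goes in short steps, Python scripts to look and compute and a tool call to move; the robot and the scene stay as the last step left them, time stands still between calls to the robot, and variables do not carry over. Pictures are saved under pics/ and viewed, and the job is handed in when it is done.

Besides the shell and the picture viewer there is one more tool, called after "Request:" as name([rows], argument=value, ...), one row to a line, values as JSON. drive_tool: Moves the arm, as the interface text tells. Its arguments: {"type":"object","properties":{"motion":{"type":"array","items":{"type":"array"}},"claw":{"type":"number"},"force":{"type":"number"}},"required":["motion"]}

```bash
mkdir -p pics; ls; python3 - <<'E'
from workcell import env
import cv2
s=env.state(); print(s)
for n in ("scene","top"):
    cv2.imwrite(f"pics/{n}0.png",env.grab_frame(n)[:,:,::-1]); p=env.camera_params(n); print(n,p)
E
```

```text
pics
{'time_s': 0.0, 'qpos': array([-7.13322539e+01,  1.83527464e+01,  8.97085768e+01, -1.03930698e-04,
        7.20447557e+01, -1.14667376e+00]), 'qvel': array([-0.03920491, -0.0745885 ,  0.05324994, -0.07869377,  0.01017052,
        0.01154664]), 'effort': array([ 2.09891390e-03, -4.12456870e+01, -2.31972027e+01,  7.26638851e-02,
        4.57082014e-02, -1.55248918e-04]), 'ee_pos': array([ 194.71519708, -540.40282272,  181.19456698]), 'ee_rot': array([-1.79997976e+02,  1.06059609e-01, -7.01855462e+01]), 'force': array([0.445226  , 0.28819258, 0.67072522]), 'torque': array([-0.0050422 , -0.00107561, -0.02820712]), 'gripper_width': 91.24375590663021}
scene {'fov_y': 54.25891517711854, 'cx': 324.62583105038675, 'cy': 197.3760272612784, 'k1': -0.011052259645038138, 'pose': array([[ 8.55223617e-01,  4.31772955e-01, -2.86643821e-01,
         9.46516517e+02],
       [ 5.18252588e-01, -7.09709416e-01,  4.77207292e-01,
        -5.39319427e+02],
       [ 2.61138346e-03, -5.56672848e-01, -8.30727706e-01,
         1.06333686e+03],
       [ 0.00000000e+00,  0.00000000e+00,  0.00000000e+00,
         1.00000000e+00]])}
top {'fov_y': 57.51330484184314, 'cx': 316.1746288654939, 'cy': 202.89128647071882, 'k1': -0.006623322218033173, 'pose': array([[ 2.53867191e-02, -9.84927504e-01,  1.71094493e-01,
         4.44877917e+02],
       [-9.99676930e-01, -2.52252898e-02,  3.11778386e-03,
        -1.89197688e+01],
       [ 1.24511709e-03, -1.71118368e-01, -9.85249691e-01,
         1.04632515e+03],
       [ 0.00000000e+00,  0.00000000e+00,  0.00000000e+00,
         1.00000000e+00]])}
```

View pics/scene0.png

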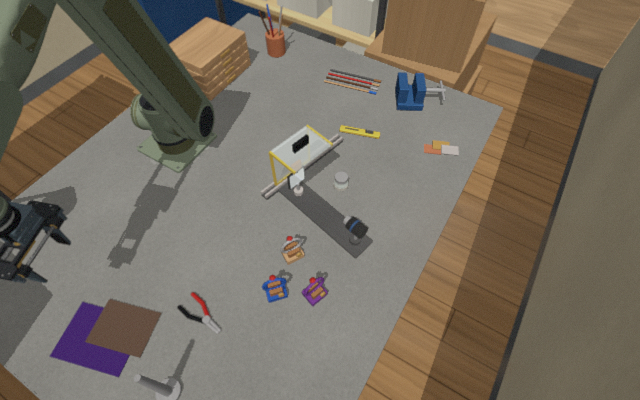

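View pics/top0.png

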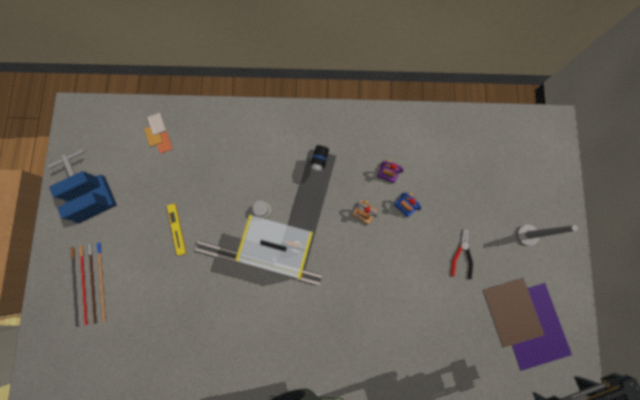

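The scene shows the stand at mid-bench, the guard with its black handle at (300,143), and the mirror at (297,180). The lens is at (355,228) and the jar at (341,180). There are three bangle blocks: tan (292,250), blue (275,288) and purple (315,290). I'll enlarge to confirm which is the target.

```bash
python3 - <<'E'
import cv2,numpy as np
a=cv2.imread("pics/scene0.png");b=cv2.imread("pics/top0.png")
A=cv2.resize(a[120:310,240:400],None,fx=3,fy=3,interpolation=3)
B=cv2.resize(b[140:300,180:440],None,fx=3,fy=3,interpolation=3)
cv2.imwrite("pics/cs.png",A);cv2.imwrite("pics/ct.png",B)
E
```

```text
(no output)
```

View pics/cs.png

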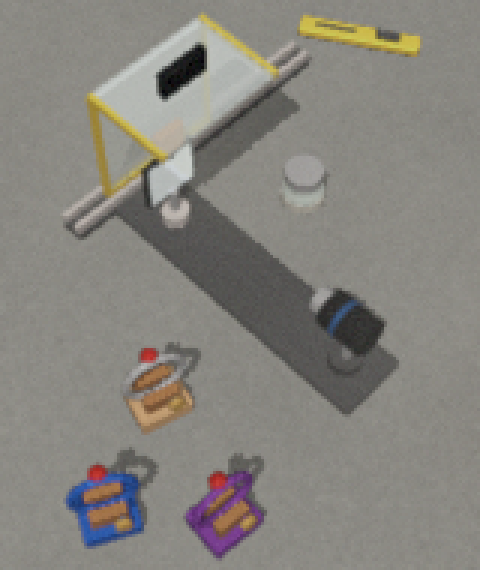

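View pics/ct.png

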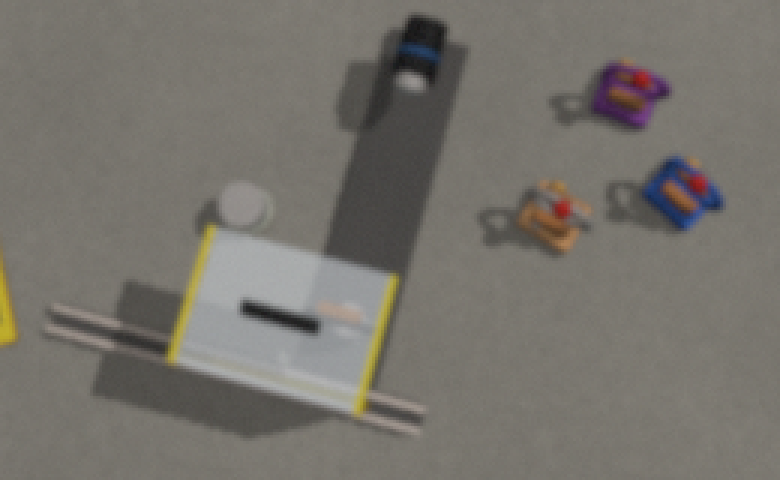

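Only the tan wooden block holds a silver bangle, so it is the target. Its bead is at scene (290,238) and top (368,209). The other two blocks, blue and purple, are look-alikes. Next I'll measure the stand frame, the mark, the handle and the obstacles.

```bash
cat > h.py <<'E'
import numpy as np,cv2,json
from workcell import env
def ray(n,u,v,P=None):
    p=P or env.camera_params(n); f=200/np.tan(np.radians(p['fov_y'])/2)
    K=np.array([[f,0,p['cx']],[0,f,p['cy']],[0,0,1.]])
    x=cv2.undistortPoints(np.array([[[u,v]]],float),K,np.array([p['k1'],0,0,0,0.]))[0,0]
    T=np.array(p['pose']); d=T[:3,:3]@np.array([x[0],x[1],1]); return T[:3,3],d/np.linalg.norm(d)
def onz(n,u,v,z,P=None):
    o,d=ray(n,u,v,P); return o+d*(z-o[2])/d[2]
def tri(a,b):
    (o1,d1),(o2,d2)=a,b
    A=np.stack([d1,-d2],1); t=np.linalg.lstsq(A,o2-o1,rcond=None)[0]
    p,q=o1+t[0]*d1,o2+t[1]*d2; return (p+q)/2,np.linalg.norm(p-q)
E
python3 - <<'E'
from h import *
np.set_printoptions(precision=1,suppress=True)
S=cv2.imread("pics/scene0.png");T=cv2.imread("pics/top0.png")
def red(im,box):
    x0,y0,x1,y1=box; c=im[y0:y1,x0:x1].astype(int)
    w=np.clip(c[...,2]-np.maximum(c[...,1],c[...,0])-60,0,None); ys,xs=np.mgrid[y0:y1,x0:x1]
    return (w*xs).sum()/w.sum(),(w*ys).sum()/w.sum(),(w>0).sum()
def drk(im,box,th=45):
    x0,y0,x1,y1=box; c=im[y0:y1,x0:x1].max(2).astype(np.uint8); m=(c<th)
    n,l,st,ce=cv2.connectedComponentsWithStats(m.astype(np.uint8)); i=1+np.argmax(st[1:,4]); return ce[i][0]+x0,ce[i][1]+y0,st[i]
rs=red(S,(280,230,300,245));rt=red(T,(358,200,377,218));print(rs,rt)
print("mark",*tri(ray("scene",*rs[:2]),ray("top",*rt[:2])),onz("scene",*rs[:2],90),onz("top",*rt[:2],90))
hs=drk(S,(288,130,312,156));ht=drk(T,(255,235,290,255));print(hs,ht)
print("handle",*tri(ray("scene",*hs[:2]),ray("top",*ht[:2])),onz("scene",*hs[:2],203),onz("top",*ht[:2],205))
s=lambda x,y:(x/3+240-.33,y/3+120-.33); t=lambda x,y:(x/3+180-.33,y/3+140-.33)
for nm,z,a,b in [("trackL",24,(305,54),(48,320)),("trackR",24,(73,225),(421,422)),("lensfront",90,(319,300),(410,82)),
   ("roof+y far",186,(278,74),(210,227)),("roof-y cam",186,(163,159),(397,275)),("roofback",186,(202,16),(172,355)),("roofback-",186,(91,97),None),
   ("footA",12,(397,362),(467,45)),("footB",12,(348,413),None),("mirgrip",148,(170,137),(342,313)),("jar",55,(305,165),(241,205))]:
    print(nm, onz("scene",*s(*a),z), (onz("top",*t(*b),z),tri(ray("scene",*s(*a)),ray("top",*t(*b)))) if b else "")
E
```

```text
(np.float64(289.09257473481193), np.float64(237.9903567984571), np.int64(22)) (np.float64(367.20165745856355), np.float64(209.15331491712706), np.int64(24))
mark [ 597.4 -151.    93.3] 1.0318180222024846 [ 596.6 -149.3   90. ] [ 597.5 -151.8   90. ]
(np.float64(300.16), np.float64(143.32), array([  5,   5,  15,  17, 125], dtype=int32)) (np.float64(273.04545454545456), np.float64(245.4318181818182), array([ 7,  7, 23,  8, 44], dtype=int32))
handle [489.6  80.6 202.6] 0.32878224668639827 [489.9  80.5 203. ] [489.3  80.2 205. ]
trackL [505.8 308.4  24. ] (array([490.8, 317.3,  24. ]), (array([493.5, 327.5,  -1.9]), np.float64(4.442743863071416)))
trackR [415.7 -34.7  24. ] (array([406.9, -31.7,  24. ]), (array([408. , -30.3,  12. ]), np.float64(4.303968612773445)))
lensfront [703.7 -14.4  90. ] (array([709.6, -13.8,  90. ]), (array([706.5, -15.4,  95.2]), np.float64(4.562061508449115)))
roof+y far [564.9 139.2 186. ] (array([560.1, 141.4, 186. ]), (array([561.6, 143.2, 179.8]), np.float64(1.8164384723414895)))
roof-y cam [526.3  -8.4 186. ] (array([525.8,  -8.1, 186. ]), (array([525.9,  -8. , 185.2]), np.float64(0.12874514651557056)))
roofback [457.7 166.6 186. ] (array([459. , 165.3, 186. ]), (array([458.9, 164.8, 188.2]), np.float64(0.027464996993229355)))
roofback- [423.8  18.4 186. ] 
footA [787.    5.4  12. ] (array([770.2, -68.5,  12. ]), (array([775.1, -47.6,  73. ]), np.float64(58.62016003666472)))
footB [771.8 -69.5  12. ] 
mirgrip [498.8  41.1 148. ] (array([497.1,  36.5, 148. ]), (array([498.5,  37.9, 150.5]), np.float64(4.3583821091648955)))
jar [598.9 143.7  55. ] (array([598.8, 138.5,  55. ]), (array([599.4, 139.1,  59.6]), np.float64(3.6256999316273166)))
```

Results, checked against the given sizes:

| Item | Measured | Check |
|---|---|---|
| Stand yaw | about -13.4° | roof edges 151–153 mm, expected 150 |
| Mark | (597,-151,93) | expected height 90 |
| Handle | (489.6,80.6,203) | expected height about 203–205 |
| Mirror axis | about (502,35) | agrees from lens, track and foot |
| Guard | about 40 mm ajar | at the stated limit |

I'll approach the handle from above.

Request:
drive_tool([
  [[0.016, 0.034, 0.016], [0, 0, 0.055]],
  [[0.016, 0.034, 0.016], [0, 0, 0.055]],
  [[0.016, 0.034, 0.016], [0, 0, 0.055]],
  [[0.016, 0.034, 0.016], [0, 0, 0.055]],
  [[0.016, 0.034, 0.016], [0, 0, 0.055]],
  [[0.016, 0.034, 0], [0, 0, 0.055]],
  [[0.016, 0.034, 0], [0, 0, 0.055]],
  [[0.016, 0.034, 0], [0, 0, 0.055]],
  [[0.016, 0.034, 0], [0, 0, 0.055]],
  [[0.016, 0.034, 0], [0, 0, 0.055]],
], claw=0.6, force=8)

```text
time_s: 0.93
ee_pos: [355.0, -199.1, 261.9]
ee_rot: [-180.0, -0.0, -38.5]
force: [0.6, -0.0, -0.7]
gripper_width: 54.6
```

Request:
drive_tool([
  [[0.015, 0.031, 0], [0, 0, 0.049]],
  [[0.015, 0.031, 0], [0, 0, 0.049]],
  [[0.015, 0.031, 0], [0, 0, 0.049]],
  [[0.015, 0.031, 0], [0, 0, 0.049]],
  [[0.015, 0.031, 0], [0, 0, 0.049]],
  [[0.015, 0.031, 0], [0, 0, 0.049]],
  [[0.015, 0.031, 0], [0, 0, 0.049]],
  [[0.015, 0.031, 0], [0, 0, 0.049]],
  [[0.015, 0.031, 0], [0, 0, 0.049]],
  [[0, 0, 0], [0, 0, 0]],
])

```text
time_s: 1.77
ee_pos: [491.8, 82.8, 261.1]
ee_rot: [-179.8, 0.0, -13.1]
force: [-1.1, -0.4, 0.1]
gripper_width: 54.8
```

```bash
python3 - <<'E'
from h import *
import pickle
P=env.camera_params("wrist");im=env.grab_frame("wrist");pickle.dump(P,open("pics/w1.pkl","wb"));cv2.imwrite("pics/w1.png",im[:,:,::-1])
print(P,env.state()['ee_pos'],env.state()['ee_rot'])
E
```

```text
{'fov_y': 60.05566229162235, 'cx': 316.0101265790214, 'cy': 201.81675710969523, 'k1': 0.014570757320920195, 'pose': array([[ 9.74331424e-01, -2.14898369e-01, -6.70594266e-02,
         5.09071280e+02],
       [-2.25108482e-01, -9.32848153e-01, -2.81283656e-01,
         1.62564411e+02],
       [-2.10886321e-03,  2.89159151e-01, -9.57278715e-01,
         4.64445348e+02],
       [ 0.00000000e+00,  0.00000000e+00,  0.00000000e+00,
         1.00000000e+00]])} [490.39194974  80.2602206  261.07191532] [ 1.79983548e+02  8.83421704e-02 -1.31736587e+01]
```

View pics/w1.png

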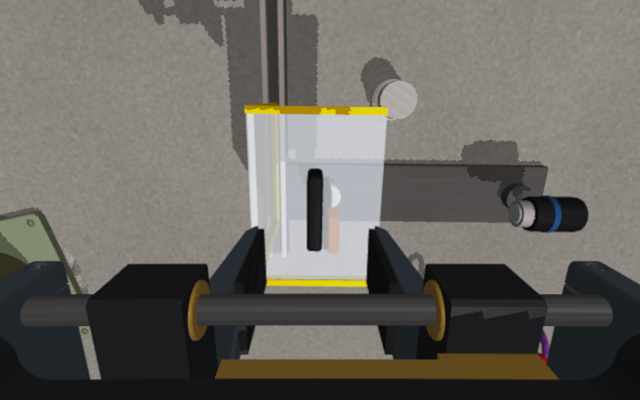

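The wrist view shows the handle at (315,210), aligned with and centred between the fingers at x 265 and 370. I'll check the position, then descend.

```bash
python3 - <<'E'
from h import *
import pickle
np.set_printoptions(precision=1,suppress=True)
P=pickle.load(open("pics/w1.pkl","rb"))
print(onz("w",315,170,220,P),onz("w",315,249,220,P),"lens",onz("w",515,214,90,P))
a=onz("w",388,162,12,P);b=onz("w",546,166,12,P);print(a,b,np.degrees(np.arctan2(b[1]-a[1],b[0]-a[0])))
a=onz("w",249,110,186,P);b=onz("w",386,111,186,P);print(a,b,np.degrees(np.arctan2(b[1]-a[1],b[0]-a[0])))
E
```

```text
[496.6 114.1 220. ] [482.7  54.  220. ] lens [699.8 -12.3  90. ]
[582.2  61.7  12. ] [783.    9.7  12. ] -14.536469164396577
[455.6 165.1 186. ] [559.2 140.4 186. ] -13.410641099488396
```

Request:
drive_tool([
  [[0, 0.001, -0.013], [0, 0, 0]],
  [[0, 0.001, -0.013], [0, 0, 0]],
  [[0, 0, -0.013], [0, 0, 0]],
  [[0, 0, -0.013], [0, 0, 0]],
  [[0, 0, -0.008], [0, 0, 0]],
  [[0, 0, -0.006], [0, 0, 0]],
  [[0, 0, 0], [0, 0, 0]],
  [[0, 0, 0], [0, 0, 0]],
  [[0, 0, 0], [0, 0, 0]],
  [[0, 0, 0], [0, 0, 0]],
])

```text
time_s: 2.65
ee_pos: [490.4, 80.0, 196.9]
ee_rot: [-180.0, -0.1, -13.4]
force: [0.5, 0.9, -0.3]
gripper_width: 54.6
```

Request:
drive_tool([
  [[0, 0, 0], [0, 0, 0]],
  [[0, 0, 0], [0, 0, 0]],
  [[0, 0, 0], [0, 0, 0]],
  [[0, 0, 0], [0, 0, 0]],
  [[0, 0, 0], [0, 0, 0]],
  [[0, 0, 0], [0, 0, 0]],
  [[0, 0, 0], [0, 0, 0]],
  [[0, 0, 0], [0, 0, 0]],
  [[0, 0, 0], [0, 0, 0]],
  [[0, 0, 0], [0, 0, 0]],
], claw=0, force=10)

```text
time_s: 3.48
ee_pos: [489.9, 80.0, 196.1]
ee_rot: [180.0, -0.0, -13.4]
force: [1.5, 0.9, 1.0]
gripper_width: 0.8
```

The opening reads 0.8 mm, so nothing is held. I'll look.

```bash
python3 - <<'E'
from h import *
for n in ("wrist","scene"):
    im=env.grab_frame(n)[:,:,::-1]; 
    if n=="scene": im=cv2.resize(im[60:220,200:400],None,fx=3,fy=3,interpolation=3)
    cv2.imwrite(f"pics/{n}2.png",im)
E
```

```text
(no output)
```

View pics/wrist2.png

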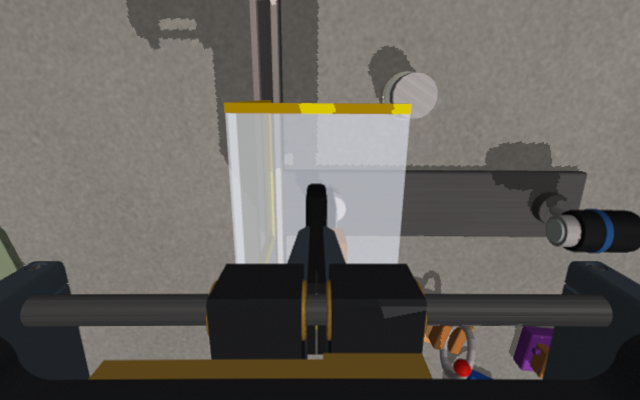

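View pics/scene2.png

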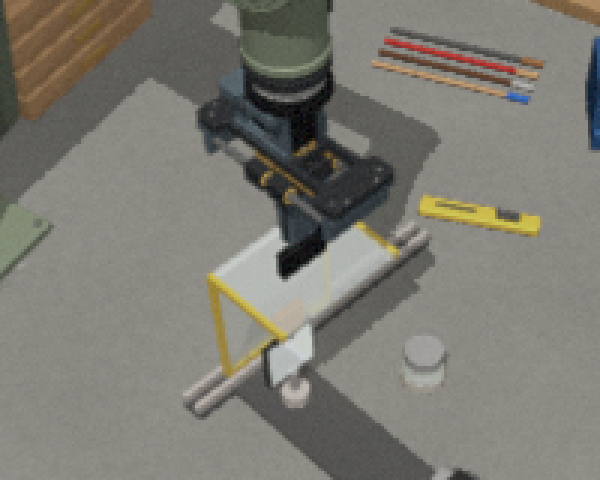

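```bash
cat >> h.py <<'E'
def proj(n,X,P=None):
    p=P or env.camera_params(n); f=200/np.tan(np.radians(p['fov_y'])/2); T=np.array(p['pose'])
    c=T[:3,:3].T@(np.array(X,float)-T[:3,3]); x=c[:2]/c[2]; k=1+p['k1']*(x@x); return f*x[0]*k+p['cx'],f*x[1]*k+p['cy']
E
python3 - <<'E'
from h import *
np.set_printoptions(precision=1,suppress=True)
s=env.state();print(s['ee_pos'],s['gripper_width'],s['qpos'])
for X in ([490,80,196],[490,80,215],[490,80,275],[497,114,220],[483,54,220]): print(X,np.round(proj("wrist",X)),np.round(proj("scene",X)), np.round((np.array(proj("scene",X))-[200,60])*3))
im=cv2.imread("pics/wrist2.png");cv2.imwrite("pics/w2c.png",cv2.resize(im[160:300,240:400],None,fx=5,fy=4,interpolation=2))
E
```

```text
[489.9  80.  196.1] 0.11564602102263785 [ 8.  10.7 98.1 -0.  71.2 21.4]
[490, 80, 196] [319. 232.] [300. 145.] [301. 255.]
[490, 80, 215] [319. 245.] [300. 141.] [300. 242.]
[490, 80, 275] [320. 304.] [299. 126.] [296. 198.]
[497, 114, 220] [317. 189.] [308. 133.] [325. 219.]
[483, 54, 220] [317. 290.] [293. 144.] [278. 253.]
```

View pics/w2c.png

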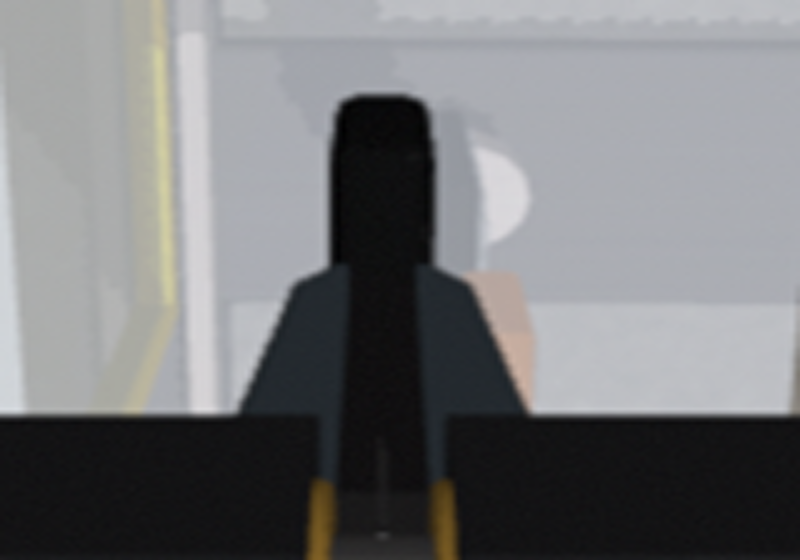

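The evidence conflicts: the image shows the fingers astride the handle, but the width says shut. A gentle 20 mm pull along the track will settle it.

Request:
drive_tool([
  [[0.0005, 0.002, 0], [0, 0, 0]],
  [[0.0005, 0.002, 0], [0, 0, 0]],
  [[0.0005, 0.002, 0], [0, 0, 0]],
  [[0.0005, 0.002, 0], [0, 0, 0]],
  [[0.0005, 0.002, 0], [0, 0, 0]],
  [[0.0005, 0.002, 0], [0, 0, 0]],
  [[0.0005, 0.002, 0], [0, 0, 0]],
  [[0.0005, 0.002, 0], [0, 0, 0]],
  [[0.0005, 0.002, 0], [0, 0, 0]],
  [[0.0005, 0.002, 0], [0, 0, 0]],
])

```text
time_s: 4.42
ee_pos: [494.9, 100.2, 196.1]
ee_rot: [180.0, -0.0, -13.4]
force: [-0.1, -0.0, 0.6]
gripper_width: 0.7
```

```bash
python3 - <<'E'
from h import *
a=env.grab_frame("wrist")[:,:,::-1];b=env.grab_frame("scene")[:,:,::-1]
cv2.imwrite("pics/w3.png",np.hstack([cv2.resize(a[80:300,200:440],(480,440)),cv2.resize(b[100:200,240:310],(308,440),interpolation=3)]))
s=env.state();print(s['gripper_width'],s['force'],s['ee_pos'])
E
```

```text
-0.03240512730405759 [ 0.05600357 -1.39949387  0.40041287] [494.9932034  100.30777048 196.05530067]
```

View pics/w3.png

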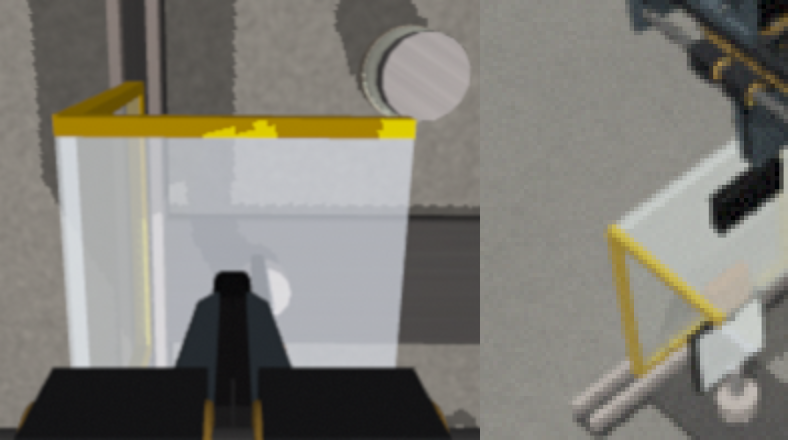

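```bash
python3 - <<'E'
from h import *
print(env.tcp_to_grasp)
y=np.array([.2317,.9728,0])
for up in (0,10,19,25,35,45):
  for w in (0,11,16): print(up,w,np.round(proj("wrist",[495,100.3,196+up]+y*w)),np.round(proj("scene",[495,100.3,196+up]+y*w),1))
a=env.grab_frame("scene")[:,:,::-1]; cv2.imwrite("pics/s4.png",cv2.resize(a[110:170,275:335],(600,600),interpolation=0))
E
```

```text
18.8
0 0 [318. 232.] [305.4 141.3]
0 11 [319. 216.] [308.1 139.3]
0 16 [319. 208.] [309.3 138.4]
10 0 [319. 239.] [305.3 139. ]
10 11 [319. 221.] [308. 137.]
10 16 [319. 213.] [309.2 136.1]
19 0 [319. 245.] [305.1 136.9]
19 11 [319. 227.] [307.9 134.9]
19 16 [319. 219.] [309.1 134. ]
25 0 [319. 249.] [305.1 135.5]
25 11 [319. 231.] [307.8 133.5]
25 16 [319. 222.] [309.  132.6]
35 0 [319. 257.] [304.9 133.1]
35 11 [319. 238.] [307.7 131.1]
35 16 [319. 229.] [308.9 130.2]
45 0 [319. 266.] [304.8 130.7]
45 11 [319. 246.] [307.6 128.7]
45 16 [319. 236.] [308.8 127.8]
```

View pics/s4.png

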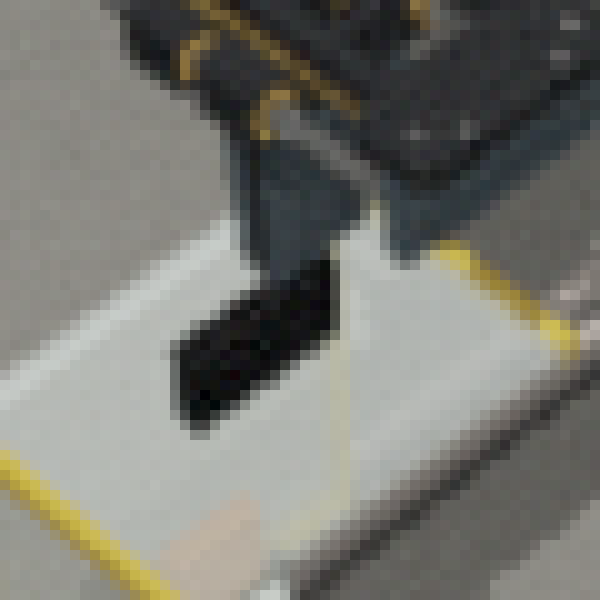

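The guard did not move, and the fingertips look about 30 mm above the reported TCP in both views: in the scene the tips end at px (300,137), at the handle's top. So the fingers closed just above the handle. I'll reopen, go back 18 mm, and lower in small checked steps.

Request:
drive_tool([
  [[0, 0, 0], [0, 0, 0]],
  [[0, 0, 0], [0, 0, 0]],
  [[0, 0, 0], [0, 0, 0]],
  [[0, 0, 0], [0, 0, 0]],
  [[0, 0, 0], [0, 0, 0]],
  [[-0.001, -0.004, 0], [0, 0, 0]],
  [[-0.001, -0.004, 0], [0, 0, 0]],
  [[-0.001, -0.004, 0], [0, 0, 0]],
  [[-0.001, -0.004, 0], [0, 0, 0]],
  [[0, 0, -0.004], [0, 0, 0]],
], claw=0.6)

```text
time_s: 5.4
ee_pos: [491.2, 83.2, 192.7]
ee_rot: [-180.0, -0.1, -13.5]
force: [0.7, 0.6, 0.7]
gripper_width: 54.3
```

```bash
python3 - <<'E'
from h import *
a=env.grab_frame("wrist")[:,:,::-1];b=env.grab_frame("scene")[:,:,::-1]
cv2.imwrite("pics/w5.png",np.hstack([cv2.resize(a[130:300,210:430],(440,340)),cv2.resize(b[110:180,270:340],(340,340),interpolation=0)]))
s=env.state();print(s['gripper_width'],s['force'],s['ee_pos'])
E
```

```text
54.75775359966921 [-0.49011    0.9184671  0.099068 ] [490.46155591  83.69089406 191.49486723]
```

View pics/w5.png

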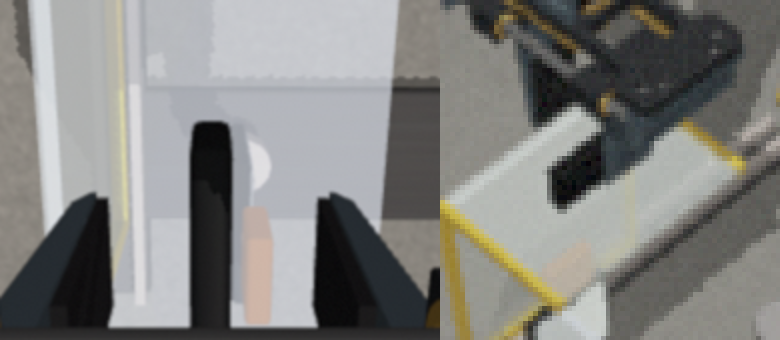

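```bash
python3 - <<'E'
from h import *
x=np.array([.9728,-.2317,0]);y=np.array([.2317,.9728,0]);o=np.array([490.5,83.6,191.5])
for up in (0,15,30):
  for xx in (27,32,42):
    for w in (-16,0,16): print(up,xx,w,np.round(proj("scene",o+x*xx+y*w+[0,0,up]),1),np.round(proj("wrist",o+x*xx+y*w+[0,0,up]),1))
E
```

```text
0 27 -16 [303.5 153.2] [360.5 255.7]
0 27 0 [307.5 150.2] [361.4 232.5]
0 27 16 [311.4 147.3] [362.4 208.4]
0 32 -16 [304.7 154.2] [368.2 255.7]
0 32 0 [308.6 151.2] [369.3 232.6]
0 32 16 [312.6 148.2] [370.5 208.4]
0 42 -16 [307.1 156. ] [383.8 255.7]
0 42 0 [311. 153.] [385.2 232.6]
0 42 16 [315. 150.] [386.7 208.4]
15 27 -16 [303.3 149.8] [363.5 266.7]
15 27 0 [307.3 146.8] [364.5 242.2]
15 27 16 [311.2 143.9] [365.7 216.5]
15 32 -16 [304.5 150.8] [371.8 266.7]
15 32 0 [308.5 147.8] [373.  242.2]
15 32 16 [312.4 144.8] [374.4 216.5]
15 42 -16 [306.9 152.7] [388.4 266.7]
15 42 0 [310.9 149.6] [390.  242.2]
15 42 16 [314.9 146.6] [391.8 216.5]
30 27 -16 [303.1 146.4] [366.9 279.3]
30 27 0 [307.1 143.4] [368.2 253.2]
30 27 16 [311.1 140.4] [369.5 225.8]
30 32 -16 [304.3 147.3] [375.8 279.3]
30 32 0 [308.3 144.3] [377.3 253.2]
30 32 16 [312.3 141.3] [378.8 225.9]
30 42 -16 [306.7 149.2] [393.7 279.4]
30 42 0 [310.8 146.2] [395.6 253.3]
30 42 16 [314.8 143.1] [397.6 225.9]
```

```bash
python3 - <<'E'
from h import *
b=env.grab_frame("scene")[:,:,::-1];a=cv2.imread("pics/scene0.png")
cv2.imwrite("pics/s6.png",np.hstack([cv2.resize(b[115:165,280:325],(400,444),interpolation=0),cv2.resize(a[115:165,280:325],(400,444),interpolation=0)]))
E
```

```text
(no output)
```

View pics/s6.png

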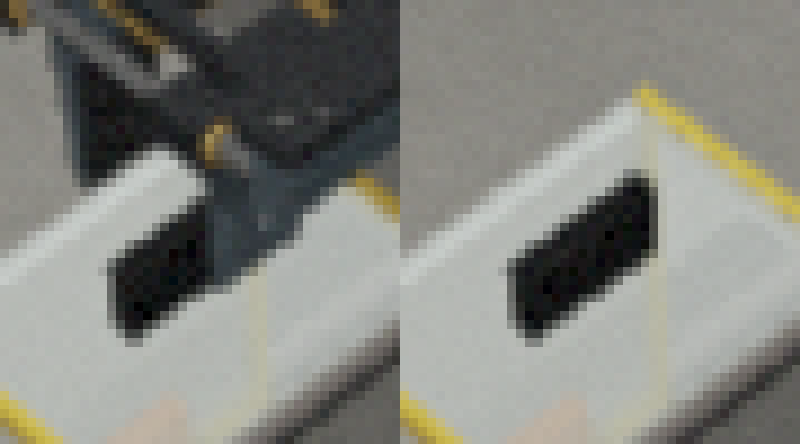

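Both views agree: with the fingers open, scene corner (304,147) and wrist corner (369,226) put the real tips about 30 mm above the reported TCP. I'll lower 24 mm, so the tips reach about z 197, then check.

Request:
drive_tool([
  [[0, 0, -0.004], [0, 0, 0]],
  [[0, 0, -0.004], [0, 0, 0]],
  [[0, 0, -0.004], [0, 0, 0]],
  [[0, 0, -0.003], [0, 0, 0]],
  [[0, 0, -0.003], [0, 0, 0]],
  [[0, 0, -0.002], [0, 0, 0]],
  [[0, 0, -0.002], [0, 0, 0]],
  [[0, 0, -0.002], [0, 0, 0]],
  [[0, 0, 0], [0, 0, 0]],
  [[0, 0, 0], [0, 0, 0]],
])

```text
time_s: 6.38
ee_pos: [490.9, 84.0, 168.0]
ee_rot: [-180.0, -0.0, -13.4]
force: [0.6, 0.4, 0.0]
gripper_width: 54.9
```

```bash
python3 - <<'E'
from h import *
a=env.grab_frame("wrist")[:,:,::-1];b=env.grab_frame("scene")[:,:,::-1]
cv2.imwrite("pics/w7.png",np.hstack([cv2.resize(a[130:300,210:430],(440,340)),cv2.resize(b[115:165,280:330],(340,340),interpolation=0)]))
s=env.state();print(s['gripper_width'],s['force'],s['ee_pos'])
E
```

```text
54.90862053889012 [-0.02749752 -0.47712039 -0.16763711] [491.04970767  84.04372524 168.23739222]
```

View pics/w7.png

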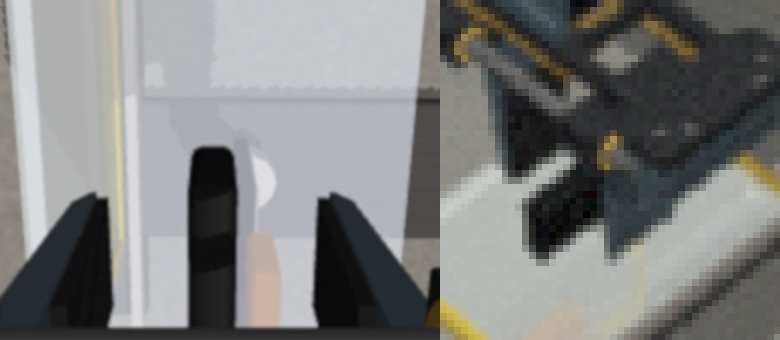

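There is no contact at reported z 168, which is below roof level, so the offset is confirmed. I'll close on the handle.

Request:
drive_tool([
  [[0, 0, 0], [0, 0, 0]],
  [[0, 0, 0], [0, 0, 0]],
  [[0, 0, 0], [0, 0, 0]],
  [[0, 0, 0], [0, 0, 0]],
  [[0, 0, 0], [0, 0, 0]],
  [[0, 0, 0], [0, 0, 0]],
  [[0, 0, 0], [0, 0, 0]],
  [[0.0005, 0.002, 0], [0, 0, 0]],
  [[0.001, 0.004, 0], [0, 0, 0]],
  [[0.001, 0.004, 0], [0, 0, 0]],
], claw=0, force=12)

```text
time_s: 7.32
ee_pos: [493.1, 94.1, 168.1]
ee_rot: [180.0, 0.0, -13.4]
force: [-1.0, -1.3, 1.1]
gripper_width: 12.2
```

The width is 12.2 mm, so the handle is held. Slide it along the track.

Request:
drive_tool([
  [[0.0028, 0.0117, 0], [0, 0, 0]],
  [[0.0028, 0.0117, 0], [0, 0, 0]],
  [[0.0028, 0.0117, 0], [0, 0, 0]],
  [[0.0028, 0.0117, 0], [0, 0, 0]],
  [[0.0028, 0.0117, 0], [0, 0, 0]],
  [[0.0028, 0.0117, 0], [0, 0, 0]],
  [[0.0028, 0.0117, 0], [0, 0, 0]],
  [[0.0028, 0.0117, 0], [0, 0, 0]],
  [[0.0028, 0.0117, 0], [0, 0, 0]],
  [[0, 0, 0], [0, 0, 0]],
])

```text
time_s: 8.15
ee_pos: [519.7, 202.4, 168.1]
ee_rot: [-179.8, -0.0, -13.3]
force: [1.5, 0.9, 0.6]
gripper_width: 12.0
```

Request:
drive_tool([
  [[0.0005, 0.002, 0], [0, 0, 0]],
  [[0.0005, 0.002, 0], [0, 0, 0]],
  [[0.0005, 0.002, 0], [0, 0, 0]],
  [[0.0005, 0.002, 0], [0, 0, 0]],
  [[0.0005, 0.002, 0], [0, 0, 0]],
  [[0.0005, 0.002, 0], [0, 0, 0]],
  [[0.0005, 0.002, 0], [0, 0, 0]],
  [[0.0005, 0.002, 0], [0, 0, 0]],
  [[0, 0, 0], [0, 0, 0]],
  [[0, 0, 0], [0, 0, 0]],
])

```text
time_s: 8.98
ee_pos: [522.9, 215.8, 168.1]
ee_rot: [-179.9, -0.0, -13.4]
force: [2.7, -0.4, -0.7]
gripper_width: 12.2
```

Request:
drive_tool([
  [[0.0005, 0.002, 0], [0, 0, 0]],
  [[0.0005, 0.002, 0], [0, 0, 0]],
  [[0.0005, 0.002, 0], [0, 0, 0]],
  [[0.0005, 0.002, 0], [0, 0, 0]],
  [[0.0005, 0.002, 0], [0, 0, 0]],
  [[0, 0, 0], [0, 0, 0]],
  [[0, 0, 0], [0, 0, 0]],
  [[0, 0, 0], [0, 0, 0]],
  [[0, 0, 0], [0, 0, 0]],
  [[0, 0, 0], [0, 0, 0]],
])

```text
time_s: 9.82
ee_pos: [524.2, 221.1, 168.1]
ee_rot: [179.5, 0.0, -13.4]
force: [0.3, -11.8, 3.6]
gripper_width: 11.9
```

```bash
python3 - <<'E'
from h import *
a=env.grab_frame("wrist")[:,:,::-1];b=env.grab_frame("scene")[:,:,::-1]
cv2.imwrite("pics/w8.png",np.hstack([cv2.resize(a,(480,300)),cv2.resize(b[80:210,240:370],(300,300),interpolation=3)]))
s=env.state();print(s['gripper_width'],s['force'],s['ee_pos'])
E
```

```text
11.72802373361422 [  0.85475104 -12.46869267   2.94827394] [524.18278369 221.14615569 168.04472216]
```

View pics/w8.png

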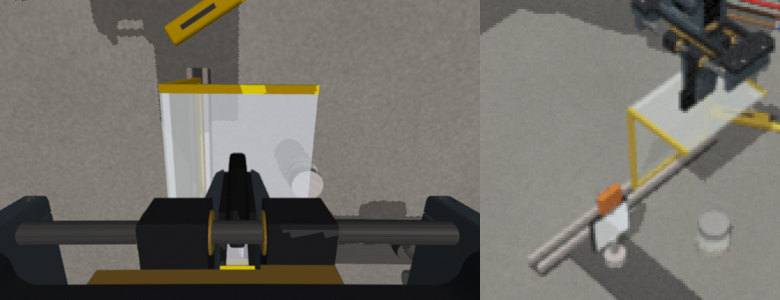

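The stop is reached: the wrist force rose to -12 N in y, and the scene shows the mirror and orange grip uncovered at (604,200). I'll release, lift, and measure the uncovered mirror.

Request:
drive_tool([
  [[0, 0, 0], [0, 0, 0]],
  [[0, 0, 0], [0, 0, 0]],
  [[0, 0, 0], [0, 0, 0]],
  [[0, 0, 0], [0, 0, 0]],
  [[0, 0, 0.015], [0, 0, 0]],
  [[0, 0, 0.03], [0, 0, 0]],
  [[0, 0, 0.035], [0, 0, 0]],
  [[0, 0, 0.02], [0, 0, 0]],
  [[0, 0, 0], [0, 0, 0]],
  [[0, 0, 0], [0, 0, 0]],
], claw=0.6)

```text
time_s: 10.75
ee_pos: [525.4, 226.0, 269.0]
ee_rot: [-179.9, -0.1, -13.4]
force: [-0.3, -0.3, -0.8]
gripper_width: 54.9
```

```bash
python3 - <<'E'
from h import *
a=env.grab_frame("top")[:,:,::-1];b=env.grab_frame("scene")[:,:,::-1];cv2.imwrite("pics/t9.png",a);cv2.imwrite("pics/s9.png",b)
cv2.imwrite("pics/w9.png",np.hstack([cv2.resize(a[150:290,190:390],(460,322),interpolation=3),cv2.resize(b[100:260,250:410],(322,322),interpolation=3)]))
np.set_printoptions(precision=1,suppress=True)
def org(im,box):
    x0,y0,x1,y1=box; h=cv2.cvtColor(im[y0:y1,x0:x1],cv2.COLOR_BGR2HSV)
    m=((h[...,0]>5)&(h[...,0]<20)&(h[...,1]>150)&(h[...,2]>90)).astype(np.uint8); n,l,st,ce=cv2.connectedComponentsWithStats(m); i=1+np.argmax(st[1:,4]); print(st[i]+[x0,y0,0,0,0],ce[i]+[x0,y0]); return ce[i]+[x0,y0]
s=org(b,(270,140,330,220));t=org(a,(240,200,330,290))
print("grip",tri(ray("scene",*s),ray("top",*t)),onz("scene",*s,150),onz("top",*t,150))
print(env.state()['ee_pos'])
E
```

```text
[291 160  11  13  87] [295.8 165.9]
[285 240  15   8  66] [292.  243.9]
grip (array([497.3,  40.7, 144.8]), np.float64(0.5674561477405579)) [499.6  37.2 150. ] [497.2  40.6 150. ]
[524.2 225.3 266.6]
```

View pics/w9.png

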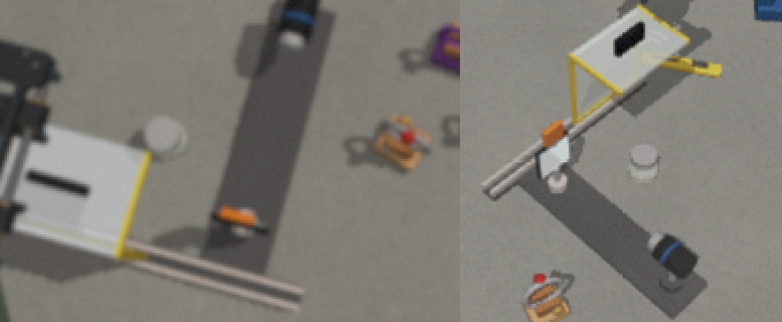

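Request:
drive_tool([
  [[-0.005, -0.021, -0.008], [0, 0, 0]],
  [[-0.005, -0.021, -0.008], [0, 0, 0]],
  [[-0.005, -0.021, -0.008], [0, 0, 0]],
  [[-0.005, -0.021, -0.008], [0, 0, 0]],
  [[-0.005, -0.021, -0.008], [0, 0, 0]],
  [[-0.005, -0.021, -0.008], [0, 0, 0]],
  [[-0.005, -0.021, -0.008], [0, 0, 0]],
  [[0, 0, 0], [0, 0, 0]],
  [[0, 0, 0], [0, 0, 0]],
  [[0, 0, 0], [0, 0, 0]],
])

```text
time_s: 11.68
ee_pos: [490.0, 78.9, 211.5]
ee_rot: [-180.0, 0.1, -13.4]
force: [-0.2, 0.3, -0.1]
gripper_width: 54.9
```

```bash
python3 - <<'E'
from h import *
import pickle
P=env.camera_params("wrist");im=env.grab_frame("wrist");pickle.dump(P,open("pics/w10.pkl","wb"));cv2.imwrite("pics/w10.png",im[:,:,::-1])
E
```

```text
(no output)
```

View pics/w10.png

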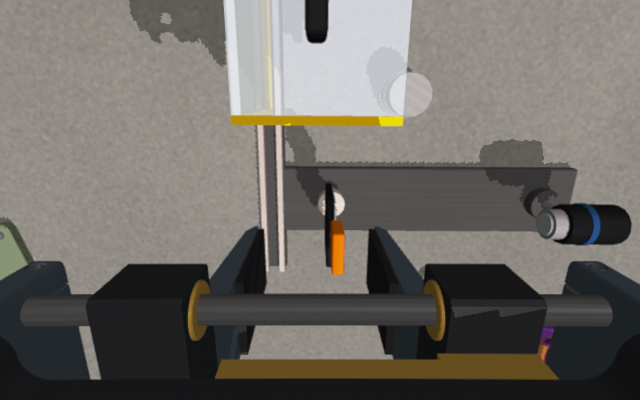

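The wrist view shows the orange grip at (338,248), the mirror frame edge-on at (331,220), the lens front at (548,224), and the guard well clear at the top. I'll enlarge for the corners.

```bash
python3 - <<'E'
from h import *
im=cv2.imread("pics/w10.png");cv2.imwrite("pics/w10c.png",cv2.resize(im[170:290,300:375],None,fx=5,fy=5,interpolation=2))
cv2.imwrite("pics/w10d.png",cv2.resize(im[150:270,520:640],None,fx=5,fy=5,interpolation=2))
E
```

```text
(no output)
```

View pics/w10c.png

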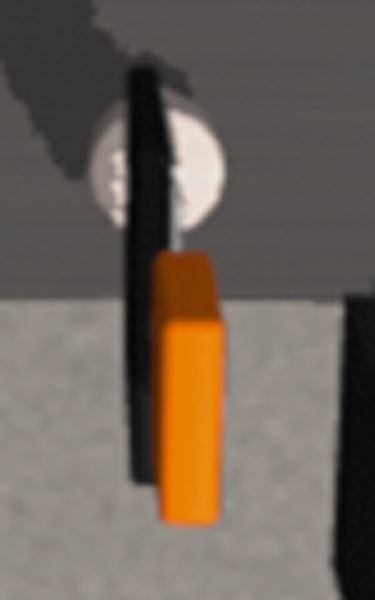

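View pics/w10d.png

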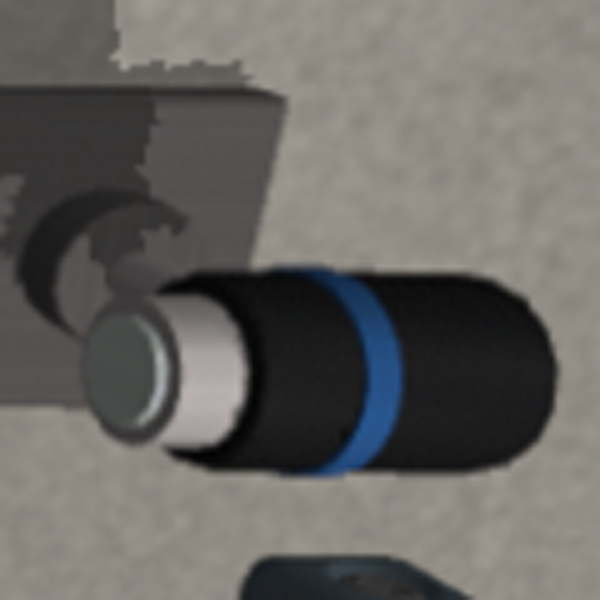

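```bash
python3 - <<'E'
from h import *
import pickle
np.set_printoptions(precision=1,suppress=True)
P=pickle.load(open("pics/w10.pkl","rb"))
c=[onz("w",300+x/5-.4,170+y/5-.4,165,P) for x,y in((165,322),(220,320),(218,523),(162,523))]
for q in c: print(q)
O=np.mean(c,0);L=onz("w",545.6,223.2,90,P);print("O",O,"L",L,"len",np.linalg.norm((L-O)[:2]),"yaw",np.degrees(np.arctan2(L[1]-O[1],L[0]-O[0])))
e=(c[0]+c[1]-c[2]-c[3])/2;print("gripdir",np.degrees(np.arctan2(e[1],e[0]))-90,np.linalg.norm(e))
M=np.array([597.3,-150.6])
for yaw in(-13.4,-14):
  for o in (O[:2],[501,37.]):
    d=M-o; a=np.degrees(np.arctan2(d[1],d[0])); print(yaw,o,a,"normal",(a+yaw)/2,np.hypot(*d))
E
```

```text
[496.3  56.7 165. ]
[504.7  55.1 165. ]
[497.   20.8 165. ]
[488.3  22.9 165. ]
O [496.6  38.9 165. ] L [700.7 -11.1  90. ] len 210.178255230786 yaw -13.761574188813993
gripdir -12.981651918815132 34.96528312849492
-13.4 [496.6  38.9] -61.99978629835635 normal -37.69989314917817 214.57081411734
-13.4 [501, 37.0] -62.82738114597242 normal -38.11369057298621 210.87306608478949
-14 [496.6  38.9] -61.99978629835635 normal -37.99989314917818 214.57081411734
-14 [501, 37.0] -62.82738114597242 normal -38.41369057298621 210.87306608478949
```

Grip top face: 35 mm wide, as expected. The mirror axis is about (498,38.5), axis to lens 210 mm (expected 208), and yaw about -13.5°. The mark direction is about -62.3°, so the mirror normal should point to about -37.9° in the world, a turn of about -24.4° from rest. I'll move over the grip and come part of the way down.

Request:
drive_tool([
  [[0.004, -0.02, 0], [0, 0, 0]],
  [[0.004, -0.02, 0], [0, 0, 0]],
  [[0, 0, -0.015], [0, 0, 0]],
  [[0, 0, -0.015], [0, 0, 0]],
  [[0, 0, -0.015], [0, 0, 0]],
  [[0, 0, -0.015], [0, 0, 0]],
  [[0, 0, -0.012], [0, 0, 0]],
  [[0, 0, 0], [0, 0, 0]],
  [[0, 0, 0], [0, 0, 0]],
  [[0, 0, 0], [0, 0, 0]],
])

```text
time_s: 12.57
ee_pos: [499.0, 38.9, 140.8]
ee_rot: [-180.0, -0.1, -13.4]
force: [-0.9, 0.4, -0.1]
gripper_width: 54.9
```

```bash
python3 - <<'E'
from h import *
a=env.grab_frame("wrist")[:,:,::-1];b=env.grab_frame("scene")[:,:,::-1]
cv2.imwrite("pics/w11.png",np.hstack([cv2.resize(a[130:300,210:430],(440,340)),cv2.resize(b[140:200,270:330],(340,340),interpolation=0)]))
s=env.state();print(s['gripper_width'],s['force'],s['ee_pos'])
E
```

```text
54.71305696266142 [-0.80326063  0.63000842 -0.18855775] [498.97560411  38.69258442 141.10668749]
```

View pics/w11.png

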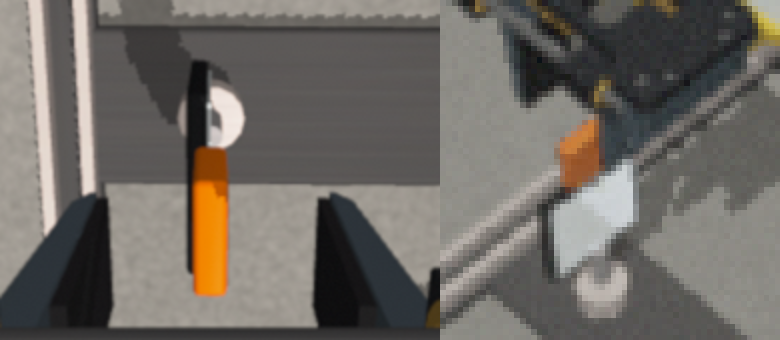

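The grip is centred between the jaws, at x 211 against a jaw middle of 213. Descend the last 31 mm.

Request:
drive_tool([
  [[0, 0, -0.007], [0, 0, 0]],
  [[0, 0, -0.007], [0, 0, 0]],
  [[0, 0, -0.006], [0, 0, 0]],
  [[0, 0, -0.005], [0, 0, 0]],
  [[0, 0, -0.004], [0, 0, 0]],
  [[0, 0, -0.002], [0, 0, 0]],
  [[0, 0, 0], [0, 0, 0]],
  [[0, 0, 0], [0, 0, 0]],
  [[0, 0, 0], [0, 0, 0]],
  [[0, 0, 0], [0, 0, 0]],
])

```text
time_s: 13.5
ee_pos: [498.4, 38.3, 109.4]
ee_rot: [-180.0, -0.0, -13.4]
force: [0.8, 0.4, -0.8]
gripper_width: 54.6
```

Request:
drive_tool([
  [[0, 0, 0], [0, 0, 0]],
  [[0, 0, 0], [0, 0, 0]],
  [[0, 0, 0], [0, 0, 0]],
  [[0, 0, 0], [0, 0, 0]],
  [[0, 0, 0], [0, 0, 0]],
  [[0, 0, 0], [0, 0, 0]],
  [[0, 0, 0], [0, 0, 0]],
  [[0, 0, 0], [0, 0, 0]],
  [[0, 0, 0], [0, 0, 0]],
  [[0, 0, 0], [0, 0, 0]],
], claw=0, force=12)

```text
time_s: 14.33
ee_pos: [498.0, 38.3, 109.1]
ee_rot: [180.0, 0.0, -13.4]
force: [-1.1, -0.0, 0.0]
gripper_width: 9.8
```

The grip is held at 9.8 mm (expected 10), with little side force. Turn by -24.5°, or -0.43 rad.

Request:
drive_tool([
  [[0, 0, 0], [0, 0, -0.03]],
  [[0, 0, 0], [0, 0, -0.055]],
  [[0, 0, 0], [0, 0, -0.055]],
  [[0, 0, 0], [0, 0, -0.055]],
  [[0, 0, 0], [0, 0, -0.055]],
  [[0, 0, 0], [0, 0, -0.055]],
  [[0, 0, 0], [0, 0, -0.055]],
  [[0, 0, 0], [0, 0, -0.045]],
  [[0, 0, 0], [0, 0, -0.022]],
  [[0, 0, 0], [0, 0, 0]],
])

```text
time_s: 15.17
ee_pos: [497.8, 38.4, 109.1]
ee_rot: [180.0, 0.0, -37.9]
force: [-0.8, 0.6, 1.0]
gripper_width: 9.8
```

Request:
drive_tool([
  [[0, 0, 0], [0, 0, 0]],
  [[0, 0, 0], [0, 0, 0]],
  [[0, 0, 0], [0, 0, 0]],
  [[0, 0, 0], [0, 0, 0]],
  [[0, 0, 0], [0, 0, 0]],
  [[0, 0, 0], [0, 0, 0]],
  [[0, 0, 0], [0, 0, 0]],
  [[0, 0, 0], [0, 0, 0]],
  [[0, 0, 0], [0, 0, 0]],
  [[0, 0, 0], [0, 0, 0]],
])

```text
time_s: 16.0
ee_pos: [497.9, 38.4, 109.1]
ee_rot: [180.0, 0.0, -37.9]
force: [-4.0, 1.1, 1.9]
gripper_width: 10.0
```

```bash
python3 - <<'E'
from h import *
import pickle
P=env.camera_params("wrist");a=env.grab_frame("wrist")[:,:,::-1];b=env.grab_frame("scene")[:,:,::-1];t=env.grab_frame("top")[:,:,::-1]
pickle.dump(P,open("pics/w12.pkl","wb"));cv2.imwrite("pics/w12.png",a);cv2.imwrite("pics/s12.png",b);cv2.imwrite("pics/t12.png",t)
cv2.imwrite("pics/v12.png",np.hstack([cv2.resize(b[90:270,240:400],(355,400),interpolation=3),cv2.resize(t[130:300,180:400],(445,344),interpolation=3) if 0 else cv2.resize(t[110:310,180:400],(440,400),interpolation=3)]))
s=env.state();print(s['time_s'],s['gripper_width'],s['force'],s['torque'],s['ee_pos'],s['ee_rot'])
E
```

```text
16.15 9.737066365150215 [-3.74977464  0.67310841  2.84843911] [0.26266531 0.52631037 0.03189583] [497.85622971  38.41668466 109.07451026] [ 1.79991007e+02  2.29434067e-02 -3.78754586e+01]
```

View pics/w12.png

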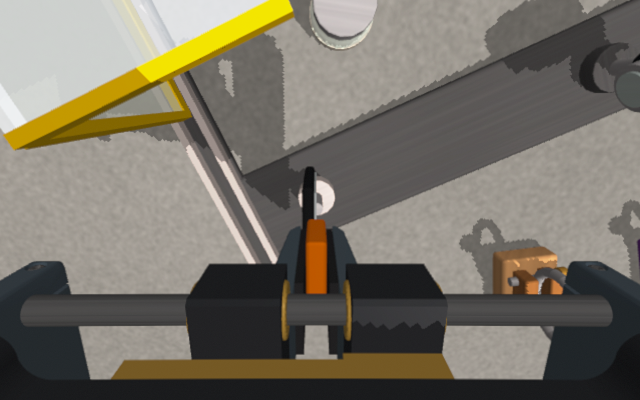

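View pics/v12.png

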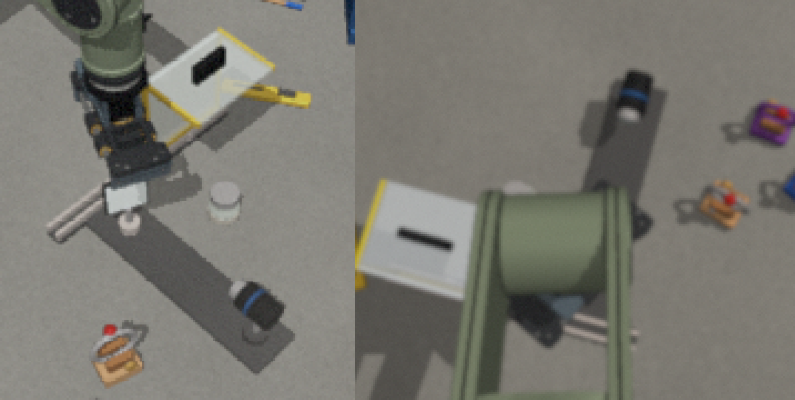

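The mirror turned with the gripper, grip flush in the jaws, and the guard stayed open. Last checks: guard travel, mark, and undisturbed objects.

```bash
python3 - <<'E'
from h import *
np.set_printoptions(precision=1,suppress=True)
s0,s1,t0,t1=[cv2.imread(f"pics/{k}.png") for k in("scene0","s12","top0","t12")]
b=s1[100:150,300:350];m=(s1.max(2)<45).astype(np.uint8)[112:128+20,318:345]
n,l,st,ce=cv2.connectedComponentsWithStats(m);i=1+np.argmax(st[1:,4]);c=ce[i]+[318,112];H=onz("scene",*c,203);print(c,st[i],H)
m=(t1.max(2)<45).astype(np.uint8)[215:245,190:240];n,l,st,ce=cv2.connectedComponentsWithStats(m);i=1+np.argmax(st[1:,4]);c=ce[i]+[190,215];H2=onz("top",*c,205);print(c,st[i],H2)
O=np.array([498,38.5])
for h in(H,H2):
  d=h[:2]-O; print("stand",d@[.972,-.235],d@[.235,.972],"moved",np.hypot(*(h[:2]-[489.6,80.4])))
for k,a,bb,(x0,y0,x1,y1) in [("cutter",s0,s1,(336,120,384,142)),("pliers",t0,t1,(445,225,480,282)),("jar",s0,s1,(330,170,352,192)),("cutterT",t0,t1,(165,200,188,258))]:
  tpl=a[y0:y1,x0:x1];r=cv2.matchTemplate(bb[y0-10:y1+10,x0-10:x1+10],tpl,cv2.TM_CCOEFF_NORMED);_,v,_,p=cv2.minMaxLoc(r);print(k,v,p[0]-10,p[1]-10)
def red(im,box):
    x0,y0,x1,y1=box; c=im[y0:y1,x0:x1].astype(int);w=np.clip(c[...,2]-np.maximum(c[...,1],c[...,0])-60,0,None); ys,xs=np.mgrid[y0:y1,x0:x1]
    return (w*xs).sum()/w.sum(),(w*ys).sum()/w.sum()
M,e=tri(ray("scene",*red(s1,(280,230,300,245))),ray("top",*red(t1,(358,200,377,218))));print("mark",M,e)
for yaw in(-13,-13.6,-14.2):
  a=np.radians(2*-37.9-yaw);d=M[:2]-O;print(yaw,"y in sightline",-np.sin(a)*d[0]+np.cos(a)*d[1])
E
```

```text
[333.5 119.1] [  9   0  14  16 113] [523.2 216.3 203. ]
[215.  229.4] [13 11 24  8 42] [522.8 216.3 205. ]
stand -17.24021322934639 178.71448226063768 moved 139.96317647445224
stand -17.707072197219407 178.68535371423016 moved 139.93225473141874
cutter 0.44318515062332153 0 0
pliers 0.9974604845046997 0 0
jar 0.9512715339660645 0 0
cutterT 0.6237190961837769 0 0
mark [ 597.4 -151.    93.2] 1.0086536942359048
-13 y in sightline 1.777875078087149
-13.6 y in sightline -0.4625883685326926
-14.2 y in sightline -2.7030010871250596
```

```bash
python3 - <<'E'
from workcell import env
s=env.state();print(s['time_s'],s['gripper_width'],s['ee_rot']);print(env.job_done())
E
```

```text
16.15 9.737066365150215 [ 1.79991007e+02  2.29434067e-02 -3.78754586e+01]
the job is handed in; nothing more can be done
None
```

I slid the guard to its stop, gripped the orange grip and turned the mirror about -24.5°. I handed the job in at 16.2 s with the grip still held; the hand-in gave no verdict.

**Last checks**
- **Guard:** the handle measures at stand y of about 179 mm in both views, so it is fully open (stop at 180 mm).
- **Grip:** the jaws read about 9.8 mm on the 10 mm grip, closed with a 12 N grip setting. I had no direct reading of the contact force.
- **Mark:** its computed offset from the reflected line of sight is between about +2 and -3 mm, depending on the stand yaw used (-13.0° to -14.2°), against the 15 mm limit. This comes from measured positions, not from seeing the reflection.
- **Mirror speed:** I did not measure it directly; the arm was still for the last 0.8 s or more.
- **Jar and pliers:** image matching shows zero shift.
- **Cutter:** the best match is also at zero shift, but it is weak (0.44 and 0.62) because the guard now partly covers it. It looks unmoved in the pictures.

**What disagreed**
- **Fingertip height:** the visible fingertips sat about 30 mm above the reported TCP. My first close on the handle therefore closed on nothing above it, and I corrected this from the images and confirmed it by contact.
- **Mirror axis:** my first estimate differed from the later ones by about 5 mm, and I used the grip-based value.

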